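# Click the kneading tool into the food processor and tug-test it

## Robot

A 7-joint arm with a two-finger parallel gripper is mounted at the origin on a cart in front of the work surface, level with it; the furniture and walls round the work are solid. World frame = base frame: x ahead of the robot, y to its left, z up, the work surface at z = 0. Lengths are in mm, angles in rad, forces in N, time in s.
With the tool pointing down it reaches from about 400 to 875 mm from the base axis. Payload 4.4 kg.
Tool frame: the origin (TCP) lies on the centre line of the jaws, within the pads' length; the fingertips stand 11 mm ahead of it and the grasp point (between the pads) lies 8 mm behind it (ctrl.tips_ahead is the distance from the TCP to the fingertips, in mm); z points along the fingers, y is the line along which they close (so a half turn about z gives the same grasp; the last joint's range is limited). The gripper opens to 85 mm and grips with 20 to 120 N. Pads are 22 mm wide; open, the fingers measure 114 mm over their backs; the gripper's body (76 mm by 85 mm) begins 54 mm behind the grasp point. The pads swing forward as they close: fully open they stand 13 mm farther back than shut.
Start: joints at [1.155, 0.628, 0.038, 1.517, -0.027, 0.996, -0.02], TCP at [222.789, -610.641, 242.313] pointing down, gripper open.
Joint ranges: [-3.06, 3.06], [-0.37, 2.12], [-1.25, 1.32], [0.18, 2.47], [-1.1, 4.24], [0.23, 1.98], [-2.94, 2.94]. Speed limits (rad/s): [2.57, 2.57, 3.14, 3.14, 3.14, 3.14, 3.14].

## Interface

Orientations are given as [roll, pitch, yaw] about the fixed x, y, z axes, in that order (R = Rz(yaw) Ry(pitch) Rx(roll)).
In Python, from cell import ctrl, eyes, job gives the robot as it stands. The module is installed in compiled form; this text tells all that it offers.
- The arm moves only by the tool carry_out, never from a script. Its argument "moves" is a list of rows, each an object of numbers: "tx", "ty", "tz": the shift along the tool's x, y, z as a fraction of full scale; "twist": the turn about the tool's z as a fraction of full scale; "fingers": the opening, from 0 (shut) to 1 (fully open). In form: [{"tx": .., "ty": .., "tz": .., "twist": .., "fingers": ..}, ...]. A call has 1 to 12 rows; each row shifts and turns the commanded pose from where the row before left it, along the tool's axes as they then stand; what a row does not reach is not made up. Full scale, the value 1, is 0.3 m for a shift and pi rad for a turn. A row lasts 1/8 s, in which the tool goes at most 62.5 mm and 10.7 degrees, less where a joint would pass 70% of its speed; a pose out of reach is approached as far as the arm can. A call with a number of a shift or a turn outside -1 to 1 is refused whole. A call with a gripper value outside its range is refused whole. The fingers move at their own pace and stop on an object; the grip force is fixed at half the most. Time passes only in rows, so rows that do not move let the fingers close. It gives the time, the measured TCP pose, the force, the opening and the grip force at its end, in the units of the state.
- ctrl.read_state(): the state, without advancing time (a new reading comes with each control period).
- eyes.get_image(name): name is "scene" or "top"; returns a dict with "color" (400x640x3 uint8, blue, green, red), "fovy" (degrees; the focal length in pixels is half the picture's height over the tangent of half this angle, whatever the lens; pixels are square), "cx", "cy" (the principal point, pixels), "k1" (the pictures are not rectified: a ray, as slopes to the right and down, at radius r is drawn at 1 + k1 r^2 times it, then the intrinsics apply), "world_from_camera" (4x4, takes a point from camera to world coordinates). Camera axes: x right, y up, looking along -z (the intrinsics and any distortion apply to the point x, -y, -z); pixel columns grow to the right and rows downward; lengths in mm; the calibration is good to about 2 mm. A picture is of the moment at which its call begins. There is no depth.
- job.finish_job(): hands the job in; it is judged then, once.
The state is a dict: "clock": time; "qpos": joint angles; "qd": joint speeds; "tau": joint torques, N m; "eef_pos": TCP position; "tool_rot": TCP orientation; "force": force on the tool from outside, world axes, zero at the start; "torque": the same for the moment, N m; "width": finger opening in mm; "gripper_force": force on a finger pad.
Only numpy, scipy, OpenCV 4.12 (cv2) and the standard library are available. Lean on these libraries where they do the work, as an engineer would, in place of code of your own. Each camera call takes 0.05 s, during which the arm holds its last target. There are 200 camera calls.

## Task

We are about to make dough: pick up the kneading tool, put it over the square drive shaft in the food processor's bowl and press it straight down until both catches have clicked and it sits fully home, pressing with no more than 40 N. Then prove that it is locked: without letting go, pull it straight up with slowly rising force to about 13 N, hold that for a second and go no higher (never above 18 N, which wears the catches). Let go of it, leaving it fully home, and leave the things standing round about as they are.

Things in the scene. Friction and masses are not known exactly. Their poses are not given: they have to be found in the camera images.
- kneader_mid (a point): The kneading tool: loose grey plastic, about 0.11 kg, 88 mm tall, standing upright on its foot on the worktop. A square hub (33 mm) with two curved paddles low down, reaching 60 mm out along its x either way, 2 to 31 mm above the foot. This point is on the hub's axis, 44 mm above the foot; z up along the hub. All flats of hub, grip and bore are square to x and y.
- kneader_grip (a point): Centre of the tool's finger grip, on its axis 72 mm above the foot (same axes): a 26 mm square block from 58 to 86 mm above the foot, under a thin 31 mm square cap (to 88 mm). Grasp here from above, across two flats.
- kneader_foot (a point): Centre of the underside of the tool's hub, 44 mm below kneader_mid (same axes): mouth of a blind bore, 18 mm square, 56 mm deep. The lowest 8 mm are a lip that snaps under the shaft's catches; above it the bore widens to 27 mm square and from 24 mm up is 18 mm again. Fully home, this point lies on drive_seat.
- drive_seat (a point): Food processor, fixed on the worktop: black base 208 mm wide, clear open bowl on it (160 mm inside, floor 70 mm and rim 146 mm above the worktop), black handle pointing along this frame's -x to 132 mm from the axis. This point: centre of the rubber cushion ring (41 mm wide, 80 mm above the worktop, gives 1 mm per 15 N) round the foot of the drive shaft; z up. The tool's foot rests on it.
- drive_tip (a point): Top of the steel drive shaft, on its axis, 50 mm above drive_seat (same axes), 16 mm below the bowl's rim. The shaft is 16 mm square, flats square to x and y, so the tool goes on in any of four quarter turns; its top 12 mm taper on four sides to 5 mm and lead the bore on.
- catches: On the shaft's axis, 12 mm above drive_seat, level with two sprung catches standing 4 mm out of the shaft's +y and -y faces. The lip meets them with the foot 16 to 20 mm above the ring; the push rises to 8 to 16 N and drops when they click. Clicked, the tool has some play upward (2 to 5.5 mm, it differs), then they take the pull, giving 1 mm per 20 N, and do not let go.
- cushion: The rubber cushion ring round the foot of the shaft (41 mm wide, 5 mm thick), under drive_seat. Origin at the centre of its underside, 5 mm below drive_seat.
- lid: Bystander: the processor's clear lid, 182 mm wide, lying flat on the worktop with its feed tube and black pusher up (99 mm tall). Origin at the centre of its underside.
- tub: Bystander: printed yogurt tub, 72 mm wide and 71 mm tall, standing behind the work. Origin at the centre of its underside.
- mug: Bystander: white mug with yellow stripes, 86 mm wide (120 mm with handle), 101 mm tall. Origin at the centre of its underside.

How it is judged:
By the outcome, as a careful person would: the job done as asked, in the order asked, and still so for the second after the job is handed in, with the robot touching nothing.
It also fails if it takes over 64 s, if anything falls off the work surface, if the arm or the gripper's body presses on something with over 40 N, if the wrist force passes 120 N, or if a joint passes its speed limit or range.

## Working session

There is one attempt and no reset: what is moved stays moved. The work goes in short steps, Python scripts to look and compute and a tool call to move; the robot and the scene stay as the last step left them, time stands still between calls to the robot, and variables do not carry over. Pictures are saved under pics/ and viewed, at most 10 in all, crops included, and the job is handed in when it is done.

Besides the shell and the picture viewer there is one more tool, called after ">>>" by a JSON object that holds its "api" and its "payload". carry_out: Moves the arm, as the interface text tells. Its arguments: {"type":"object","properties":{"moves":{"type":"array","items":{"type":"object","properties":{"tx":{"type":"number","minimum":-1,"maximum":1},"ty":{"type":"number","minimum":-1,"maximum":1},"tz":{"type":"number","minimum":-1,"maximum":1},"twist":{"type":"number","minimum":-1,"maximum":1},"fingers":{"type":"number"}}}}},"required":["moves"]}

```bash
mkdir -p pics
cat > h.py <<'E'
import numpy as np, cv2
from cell import ctrl, eyes, job
def K(im):
    f=200/np.tan(np.radians(im["fovy"])/2); return f
def ray(im,u,v):
    f=K(im); d=np.array([(u-im["cx"])/f,(v-im["cy"])/f]); p=d.copy()
    for _ in range(30): p=d/(1+im["k1"]*(p@p))
    T=np.array(im["world_from_camera"]); return T[:3,3],T[:3,:3]@np.array([p[0],-p[1],-1])
def onz(im,u,v,z):
    o,d=ray(im,u,v); return o+d*(z-o[2])/d[2]
def proj(im,P):
    T=np.array(im["world_from_camera"]); c=T[:3,:3].T@(np.asarray(P,float)-T[:3,3]); p=np.array([c[0],-c[1]])/-c[2]
    p=p*(1+im["k1"]*(p@p)); return p*K(im)+[im["cx"],im["cy"]]
E
python3 - <<'E'
from h import *
for n in("scene","top"):
    im=eyes.get_image(n); cv2.imwrite(f"pics/{n}0.png",im["color"])
    print(n,im["fovy"],im["cx"],im["cy"],im["k1"],np.round(im["world_from_camera"],3).tolist())
s=ctrl.read_state();print(s, ctrl.tips_ahead)
E
```

```text
scene 49.53210561623122 320.0496583617231 199.99070353191158 -0.07836565553096969 [[-0.521, 0.586, -0.621, -386.442], [-0.854, -0.369, 0.367, 552.94], [-0.014, 0.721, 0.693, 1141.344], [0.0, 0.0, 0.0, 1.0]]
top 51.30448303027696 323.9592185142239 206.82988244832504 -0.00013170315503152846 [[0.015, 0.973, -0.23, 231.219], [-1.0, 0.014, -0.009, -8.996], [-0.006, 0.23, 0.973, 1498.856], [0.0, 0.0, 0.0, 1.0]]
{'clock': 0.1, 'qpos': array([ 1.1552111 ,  0.62924273,  0.03848246,  1.51826969, -0.02697064,
        0.99631119, -0.02002852]), 'qd': array([ 0.00068287, -0.00132268,  0.00067144, -0.00451503,  0.00055537,
       -0.00043509, -0.00024704]), 'tau': array([ 2.13613654e-03, -5.64531684e+01,  1.23012085e+00, -1.93973190e+01,
        1.12530944e-02,  5.46850511e-03, -7.46363611e-06]), 'eef_pos': array([ 222.56624174, -610.12831918,  241.48826225]), 'tool_rot': array([-3.13988162e+00,  6.36543879e-05,  3.49742203e-01]), 'force': array([ 0.76209593,  0.04308385, -0.56980596]), 'torque': array([ 0.05042034,  0.02791391, -0.03429463]), 'gripper_force': 0.0, 'width': 84.9646715828509} 11.0
```

View pics/scene0.png

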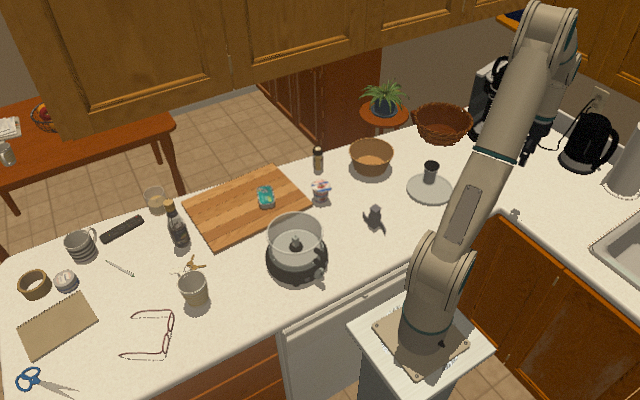

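View pics/top0.png

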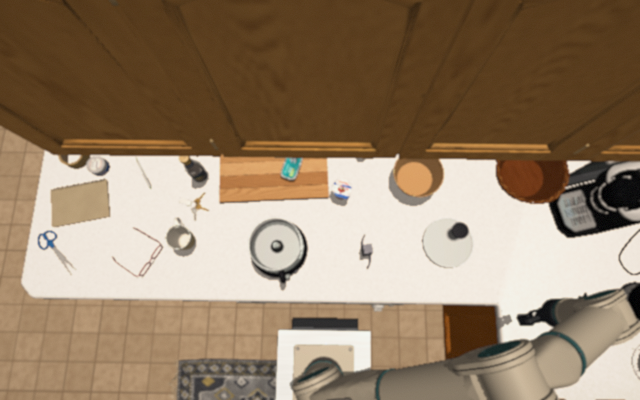

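The scene view shows the kneader at about (375,217) and the processor at (297,245). In the top view the kneader is at (367,250), the bowl at (277,247) and its handle at (284,280). Next I'll enlarge both areas.

Run:
```python
import cv2,numpy as np
t=cv2.imread("pics/top0.png");s=cv2.imread("pics/scene0.png")
c=lambda i,u,v,w,h:cv2.resize(i[v:v+h,u:u+w],(400,300),interpolation=cv2.INTER_CUBIC)
a=np.hstack([c(t,237,202,80,60+0),c(t,347,230,40,30)]);b=np.hstack([c(s,257,205,80,60),c(s,355,200,40,30)])
cv2.imwrite("pics/crops.png",np.vstack([a,b]))
```

```text
(no output)
```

View pics/crops.png

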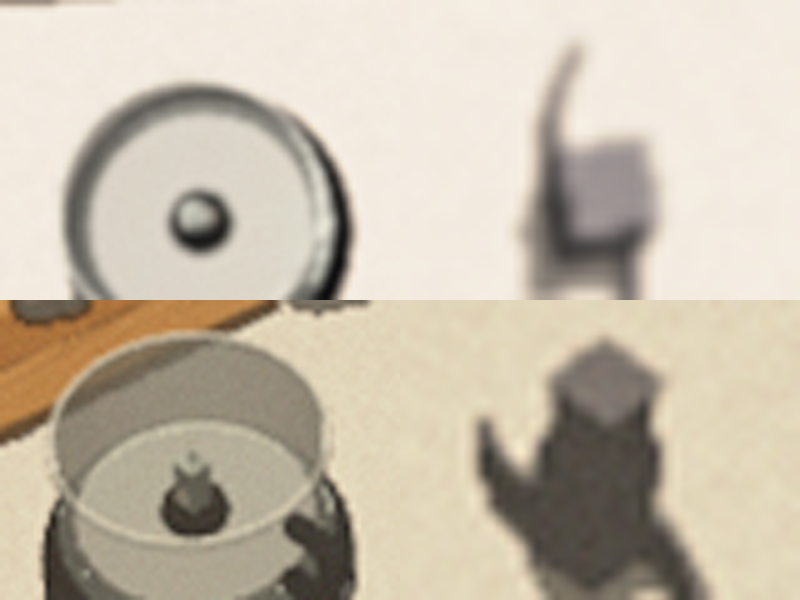

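Run:
```python
from h import *
T=eyes.get_image("top");S=eyes.get_image("scene")
def tri(u1,u2):
    o1,d1=ray(T,*u1);o2,d2=ray(S,*u2);A=np.stack([d1,-d2],1);k=np.linalg.lstsq(A,o2-o1,rcond=None)[0]
    a,b=o1+d1*k[0],o2+d2*k[1];return np.round((a+b)/2,1),round(np.linalg.norm(a-b),1)
kt=(347+20.8-.5,230+18.8-.5);ks=(375,207.8)
print("cap tri",tri(kt,ks),"top@88",onz(T,*kt,88).round(1),"scene@88",onz(S,*ks,88).round(1))
c=[onz(S,355+(x-400)/10-.5,200+(y-300)/10-.5,88) for x,y in[(605,340),(662,382),(605,425),(548,382)]]
for i in range(4):
    d=c[(i+1)%4]-c[i];print("edge",np.hypot(d[0],d[1]).round(1),np.degrees(np.arctan2(d[1],d[0])).round(1))
c=[onz(T,347+(x-400)/10-.5,230+y/10-.5,88) for x,y in[(557,145),(652,137),(655,235),(560,243)]]
for i in range(4):
    d=c[(i+1)%4]-c[i];print("edgeT",np.hypot(d[0],d[1]).round(1),np.degrees(np.arctan2(d[1],d[0])).round(1))
# kneader silhouette top: tips
g=cv2.cvtColor(T["color"],cv2.COLOR_BGR2GRAY)
m=(g[228:275,350:385]<170);ys,xs=np.nonzero(m);
i,j=ys.argmin(),ys.argmax();
a=onz(T,350+xs[i],228+ys[i],20);b=onz(T,350+xs[j],228+ys[j],20);print("paddle tips",a.round(1),b.round(1))
st=(257+192/5-.5,205+155/5-.5)
print("tip scene@130",onz(S,*st,130).round(1))
for z,p in((130,(277.1,244.5)),(80,(276.7,246))): print("top",z,onz(T,*p,z).round(1))
# rim, scene: points left,right,top,bottom of ellipse at z=146
e=cv2.fitEllipse(np.array([(55,435-300),(325,135),(190,33),(190,245),(90,60),(288,60),(100,215),(285,212)],np.float32))
print(e);P=[onz(S,257+x/5-.5,205+y/5-.5,146)[:2] for x,y in[(52,135),(327,135),(190,32),(190,247),(90,60),(288,60),(100,215),(285,212)]]
P=np.array(P);sol=np.linalg.lstsq(np.c_[2*P,np.ones(len(P))],(P**2).sum(1),rcond=None)[0];print("rim c",sol[:2].round(1),np.sqrt(sol[2]+sol[0]**2+sol[1]**2))
k=np.hstack([cv2.resize(T["color"][257:287,264:304],(400,300),interpolation=3),cv2.resize(T["color"][233:273,347:387][:30+10],(400,400),interpolation=3)[:300]])
s=cv2.resize(S["color"][230:290,280:340],(400,400),interpolation=3)[:300]
r=cv2.resize(T["color"][232:262,257:297],(400,300),interpolation=3)
cv2.imwrite("pics/c2.png",np.vstack([k,np.hstack([s,r])]))
```

```text
cap tri (array([ 421.8, -144.3,   90.4]), np.float64(1.0)) top@88 [ 421.8 -144.9   88. ] scene@88 [ 424.  -145.5   88. ]
edge 27.4 -171.1
edge 29.7 102.2
edge 27.5 8.8
edge 29.6 -77.9
edgeT 32.5 -84.3
edgeT 33.4 -178.9
edgeT 32.4 95.6
edgeT 33.4 1.4
paddle tips [ 464.2 -132.8   20. ] [ 364.8 -149.8   20. ]
tip scene@130 [425.7 165.7 130. ]
top 130 [424.4 157.3 130. ]
top 80 [426.3 164.5  80. ]
((189.85443115234375, 136.5764923095703), (213.6553497314453, 272.0540771484375), 90.91214752197266)
rim c [430.4 164.2] 87.19791589271664
```

View pics/c2.png

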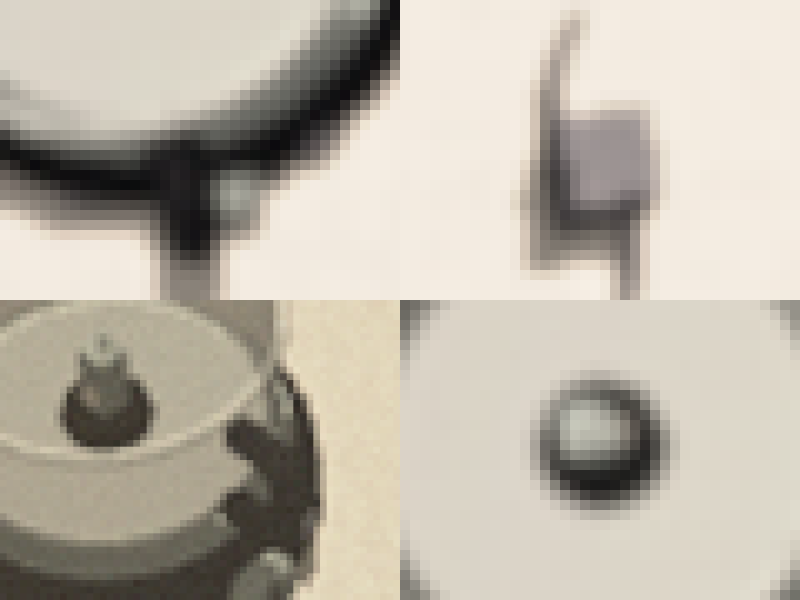

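The crops show the ring centred at about (276.5,245.5) in the top view, the shaft tip near (295,236) in the scene view, and the handle end near (282.5,282) in the top view. That puts the kneader at about (423,-145) and the shaft at about (426,165). Next I'll get the processor's yaw and the first move.

```bash
cat >> h.py <<'E'
def to(P,yaw=None):
    s=ctrl.read_state();R=cv2.Rodrigues(np.array([0,0,s["tool_rot"][2]]))[0]@np.diag([1,-1,-1.])
    d=R.T@(np.asarray(P,float)-s["eef_pos"])
    print("shift mm",d.round(1),"units",(d/300).round(4),"yaw deg",np.degrees(s["tool_rot"][2]).round(2),
      "" if yaw is None else ("twist units",round((np.degrees(s["tool_rot"][2])-yaw)/180,4)))
def st():
    s=ctrl.read_state();print(round(s["clock"],2),s["eef_pos"].round(1),np.degrees(s["tool_rot"]).round(2),"F",s["force"].round(1),"w",round(s["width"],1),"q",s["qpos"].round(2))
E
python3 - <<'E'
from h import *
T=eyes.get_image("top");S=eyes.get_image("scene")
for z in(20,60,80,100,120,140):
    p=onz(T,282.5,282,z)[:2]-[426,165];print(z,np.hypot(*p).round(1),np.degrees(np.arctan2(-p[1],-p[0])).round(1))
for yaw in(-10,0,10,20): 
    a=np.radians(yaw)
    print(yaw,"bases in scene",[ (proj(S,[426-132*np.cos(a),165-132*np.sin(a),z])).round(1).tolist() for z in(70,110)],"top",[ (proj(T,[426-132*np.cos(a),165-132*np.sin(a),z])).round(1).tolist() for z in(70,110)])
to([423,-145,260],8);to([423,-145,260],98)
E
```

```text
20 119.3 9.0
60 122.0 10.8
80 123.5 11.7
100 124.9 12.5
120 126.4 13.3
140 127.9 14.2
-10 bases in scene [[310.5, 279.1], [310.1, 271.1]] top [[268.5, 284.7], [266.9, 284.1]]
0 bases in scene [[317.3, 276.3], [317.1, 268.2]] top [[275.3, 285.4], [273.8, 284.8]]
10 bases in scene [[323.4, 272.6], [323.3, 264.5]] top [[282.1, 284.9], [280.8, 284.3]]
20 bases in scene [[328.6, 268.2], [328.6, 260.0]] top [[288.7, 283.2], [287.6, 282.6]]
shift mm [ 347.7 -368.6  -18. ] units [ 1.1589 -1.2288 -0.06  ] yaw deg 20.04 ('twist units', np.float64(0.0669))
shift mm [ 347.7 -368.6  -18. ] units [ 1.1589 -1.2288 -0.06  ] yaw deg 20.04 ('twist units', np.float64(-0.4331))
```

>>> {"api": "carry_out", "payload": {"moves": [{"tx": 0.116,"ty": -0.123,"tz": -0.006,"fingers": 1},{"tx": 0.116,"ty": -0.123,"tz": -0.006,"fingers": 1},{"tx": 0.116,"ty": -0.123,"tz": -0.006,"fingers": 1},{"tx": 0.116,"ty": -0.123,"tz": -0.006,"fingers": 1},{"tx": 0.116,"ty": -0.123,"tz": -0.006,"fingers": 1},{"tx": 0.116,"ty": -0.123,"tz": -0.006,"fingers": 1},{"tx": 0.116,"ty": -0.123,"tz": -0.006,"fingers": 1},{"tx": 0.116,"ty": -0.123,"tz": -0.006,"fingers": 1},{"tx": 0.116,"ty": -0.123,"tz": -0.006,"fingers": 1},{"tx": 0.116,"ty": -0.123,"tz": -0.006,"fingers": 1},{"twist": 0.034,"fingers": 1},{"twist": 0.033,"fingers": 1}]}}

```text
validation failed for argument at $.mo...
```

Run:
```python
from h import *
st();to([423,-145,140],8)
T=eyes.get_image("top");S=eyes.get_image("scene")
s=ctrl.read_state()["eef_pos"];a,b=proj(T,s),proj(S,s);print(a,b)
c=lambda i,p:cv2.resize(cv2.getRectSubPix(i["color"],(80,100),(float(p[0]),float(p[1]))),(400,500),interpolation=3)
cv2.imwrite("pics/ap.png",np.hstack([c(T,a),c(S,b)]))
```

```text
0.3 [ 222.7 -610.5  242. ] [-179.96    0.     20.04] F [-0.1 -0.3  0.1] w 85.5 q [ 1.16  0.63  0.04  1.52 -0.03  1.   -0.02]
shift mm [ 347.7 -368.6  102. ] units [ 1.1589 -1.2288  0.34  ] yaw deg 20.04 ('twist units', np.float64(0.0669))
[532.61010201 311.49868779] [525.09406202 158.88603168]
```

View pics/ap.png

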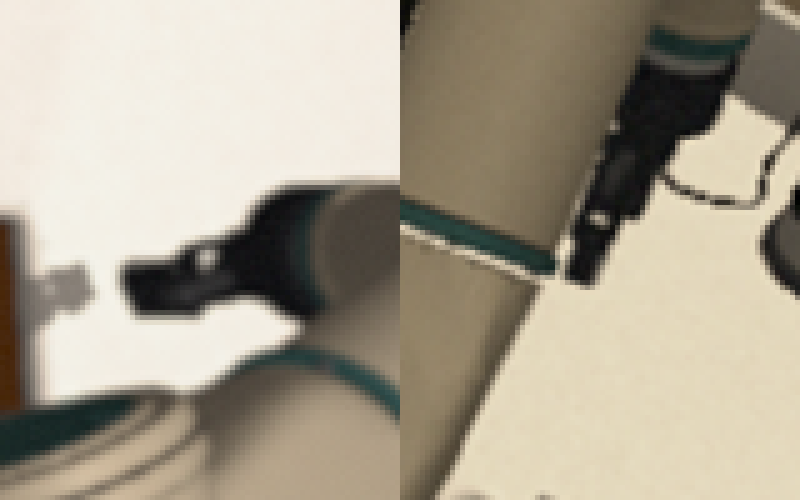

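The picture shows the gripper still at its start, because the move was refused. Most likely every row needs all its fields, so I'll resend it with them all.

>>> {"api": "carry_out", "payload": {"moves": [{"tx": 0.116,"ty": -0.123,"tz": -0.006,"twist": 0,"fingers": 1},{"tx": 0.116,"ty": -0.123,"tz": -0.006,"twist": 0,"fingers": 1},{"tx": 0.116,"ty": -0.123,"tz": -0.006,"twist": 0,"fingers": 1},{"tx": 0.116,"ty": -0.123,"tz": -0.006,"twist": 0,"fingers": 1},{"tx": 0.116,"ty": -0.123,"tz": -0.006,"twist": 0,"fingers": 1},{"tx": 0.116,"ty": -0.123,"tz": -0.006,"twist": 0,"fingers": 1},{"tx": 0.116,"ty": -0.123,"tz": -0.006,"twist": 0,"fingers": 1},{"tx": 0.116,"ty": -0.123,"tz": -0.006,"twist": 0,"fingers": 1},{"tx": 0.116,"ty": -0.123,"tz": -0.006,"twist": 0,"fingers": 1},{"tx": 0.116,"ty": -0.123,"tz": -0.006,"twist": 0,"fingers": 1},{"tx": 0,"ty": 0,"tz": 0,"twist": 0.034,"fingers": 1},{"tx": 0,"ty": 0,"tz": 0,"twist": 0.033,"fingers": 1}]}}

```text
clock: 1.9
eef_pos: [423.7, -144.0, 260.5]
tool_rot: [3.141, -0.001, 0.138]
force: [-0.6, 0.0, -0.8]
width: 84.9
gripper_force: 0.0
```

Run:
```python
from h import *
st();to([423,-145,140],8)
```

```text
1.9 [ 423.7 -144.   260.5] [ 1.7999e+02 -3.0000e-02  7.9000e+00] F [-0.6  0.  -0.8] w 84.9 q [ 0.25  0.32  0.02  2.03 -0.01  0.79 -1.16]
shift mm [ -0.8   0.9 120.5] units [-0.0026  0.0031  0.4018] yaw deg 7.9 ('twist units', np.float64(-0.0006))
```

>>> {"api": "carry_out", "payload": {"moves": [{"tx": -0.003,"ty": 0.003,"tz": 0.12,"twist": 0,"fingers": 1},{"tx": 0,"ty": 0,"tz": 0.12,"twist": 0,"fingers": 1},{"tx": 0,"ty": 0,"tz": 0.12,"twist": 0,"fingers": 1},{"tx": 0,"ty": 0,"tz": 0.12,"twist": 0,"fingers": 1},{"tx": 0,"ty": 0,"tz": 0.1,"twist": 0,"fingers": 1},{"tx": 0,"ty": 0,"tz": 0.062,"twist": 0,"fingers": 1},{"tx": 0,"ty": 0,"tz": 0,"twist": 0,"fingers": 1}]}}

```text
clock: 2.78
eef_pos: [421.9, -145.6, 66.8]
tool_rot: [-3.141, 0.002, 0.139]
force: [0.2, -0.2, 0.6]
width: 85.2
gripper_force: 0.0
```

Run:
```python
from h import *
st()
T=eyes.get_image("top");S=eyes.get_image("scene")
p=[423,-145,75];a,b=proj(T,p),proj(S,p);print(a,b)
c=lambda i,p:cv2.resize(cv2.getRectSubPix(i["color"],(60,75),(float(p[0]),float(p[1]))),(400,500),interpolation=3)
cv2.imwrite("pics/ap2.png",np.hstack([c(T,a),c(S,b)]))
```

```text
2.77 [ 421.9 -145.6   66.8] [-1.7995e+02  1.2000e-01  7.9800e+00] F [ 0.2 -0.2  0.6] w 85.2 q [ 0.27  0.67  0.    2.21 -0.01  0.27 -1.15]
[366.9670244  248.46191943] [374.76912856 210.68767958]
```

View pics/ap2.png

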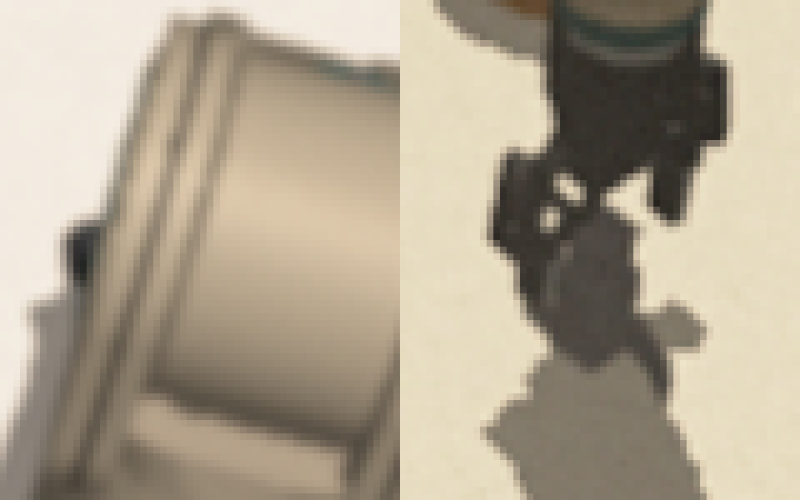

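The scene view shows the kneader between the open fingers, at about crop (600,240). I'll close on it.

>>> {"api": "carry_out", "payload": {"moves": [{"tx": 0,"ty": 0,"tz": 0,"twist": 0,"fingers": 0},{"tx": 0,"ty": 0,"tz": 0,"twist": 0,"fingers": 0},{"tx": 0,"ty": 0,"tz": 0,"twist": 0,"fingers": 0},{"tx": 0,"ty": 0,"tz": 0,"twist": 0,"fingers": 0},{"tx": 0,"ty": 0,"tz": 0,"twist": 0,"fingers": 0},{"tx": 0,"ty": 0,"tz": 0,"twist": 0,"fingers": 0},{"tx": 0,"ty": 0,"tz": 0,"twist": 0,"fingers": 0},{"tx": 0,"ty": 0,"tz": 0,"twist": 0,"fingers": 0}]}}

```text
clock: 3.88
eef_pos: [422.6, -145.8, 68.2]
tool_rot: [3.141, -0.0, 0.139]
force: [-0.3, 1.2, 6.5]
width: 25.2
gripper_force: 58.3
```

Run:
```python
from h import *
st()
```

```text
3.88 [ 422.6 -145.8   68.2] [ 1.7999e+02 -3.0000e-02  7.9700e+00] F [-0.3  1.2  6.5] w 25.2 q [ 0.27  0.67  0.    2.21 -0.01  0.27 -1.15]
```

>>> {"api": "carry_out", "payload": {"moves": [{"tx": 0,"ty": 0,"tz": -0.02,"twist": 0,"fingers": 0},{"tx": 0,"ty": 0,"tz": -0.06,"twist": 0,"fingers": 0},{"tx": 0,"ty": 0,"tz": -0.12,"twist": 0,"fingers": 0},{"tx": 0,"ty": 0,"tz": -0.12,"twist": 0,"fingers": 0},{"tx": 0,"ty": 0,"tz": -0.12,"twist": 0,"fingers": 0},{"tx": 0,"ty": 0,"tz": -0.12,"twist": 0,"fingers": 0},{"tx": 0,"ty": 0,"tz": -0.06,"twist": 0,"fingers": 0},{"tx": 0,"ty": 0,"tz": 0,"twist": 0,"fingers": 0}]}}

```text
clock: 4.88
eef_pos: [423.0, -145.9, 254.9]
tool_rot: [3.14, -0.003, 0.139]
force: [-0.1, 0.3, -1.2]
width: 25.5
gripper_force: 58.8
```

Run:
```python
from h import *
st();to([426,165,258],12)
```

```text
4.88 [ 423.  -145.9  254.9] [ 1.7993e+02 -1.6000e-01  7.9800e+00] F [-0.1  0.3 -1.2] w 25.5 q [ 0.26  0.32  0.02  2.04 -0.01  0.77 -1.15]
shift mm [  46.1 -307.5   -3.1] units [ 0.1537 -1.025  -0.0104] yaw deg 7.98 ('twist units', np.float64(-0.0223))
```

>>> {"api": "carry_out", "payload": {"moves": [{"tx": 0.015,"ty": -0.1,"tz": -0.002,"twist": 0,"fingers": 0},{"tx": 0.018,"ty": -0.12,"tz": -0.002,"twist": 0,"fingers": 0},{"tx": 0.018,"ty": -0.12,"tz": -0.002,"twist": 0,"fingers": 0},{"tx": 0.018,"ty": -0.12,"tz": -0.002,"twist": 0,"fingers": 0},{"tx": 0.018,"ty": -0.12,"tz": -0.002,"twist": 0,"fingers": 0},{"tx": 0.018,"ty": -0.12,"tz": 0,"twist": 0,"fingers": 0},{"tx": 0.018,"ty": -0.12,"tz": 0,"twist": 0,"fingers": 0},{"tx": 0.018,"ty": -0.12,"tz": 0,"twist": 0,"fingers": 0},{"tx": 0.013,"ty": -0.085,"tz": 0,"twist": 0,"fingers": 0},{"tx": 0,"ty": 0,"tz": 0,"twist": -0.022,"fingers": 0},{"tx": 0,"ty": 0,"tz": 0,"twist": 0,"fingers": 0}]}}

```text
clock: 6.25
eef_pos: [424.6, 165.0, 255.5]
tool_rot: [3.141, 0.003, 0.208]
force: [-0.3, 0.6, -1.8]
width: 24.9
gripper_force: 58.9
```

Run:
```python
from h import *
st();to([426,165,258],12)
T=eyes.get_image("top");S=eyes.get_image("scene")
a,b=proj(T,[426,165,150]),proj(S,[426,165,150]);print(a,b)
e=ctrl.read_state()["eef_pos"]
for z in(88,68,44,0): print("axis expected scene",z,proj(S,e-[0,0,68-z]).round(1))
print("tip exp",proj(S,[426,165,130]).round(1))
cv2.imwrite("pics/sc_lift.png",S["color"])
c=lambda i,p:cv2.resize(cv2.getRectSubPix(i["color"],(80,120),(float(p[0]),float(p[1]))),(400,600),interpolation=3)
cv2.imwrite("pics/ap3.png",np.hstack([c(T,a),c(S,b)]))
```

```text
6.25 [424.6 165.  255.5] [1.7997e+02 1.5000e-01 1.1940e+01] F [-0.3  0.6 -1.8] w 24.9 q [-0.36  0.34 -0.1   2.01  0.05  0.79 -1.84]
shift mm [ 1.3  0.3 -2.5] units [ 0.0045  0.001  -0.0083] yaw deg 11.94 ('twist units', np.float64(-0.0003))
[274.0586983  243.12153263] [294.70848563 231.04008372]
axis expected scene 88 [292.6 201.8]
axis expected scene 68 [293.  206.7]
axis expected scene 44 [293.5 212.5]
axis expected scene 0 [294.3 222.7]
tip exp [295.1 235.4]
```

View pics/ap3.png

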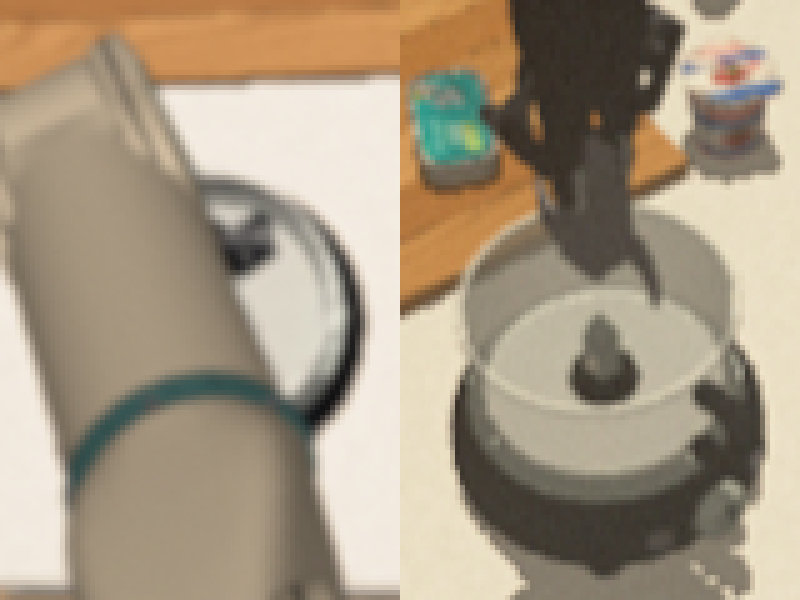

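The scene crop shows the kneader held upright above the bowl, its front foot corner at crop (598,280) and the shaft tip at (600,318). I'll check the tool's pose in the hand against the expected corners.

Run:
```python
from h import *
S=eyes.get_image("scene");e=ctrl.read_state()["eef_pos"]-[0,0,68];u0,v0=269.,192.
sc=12
I=cv2.resize(S["color"][192:242,269:319],(600,600),interpolation=cv2.INTER_CUBIC)
a=np.radians(12);Rz=np.array([[np.cos(a),-np.sin(a),0],[np.sin(a),np.cos(a),0],[0,0,1]])
def dot(P,col):
    p=(proj(S,P)-[u0,v0]+.5)*sc;cv2.circle(I,tuple(int(x) for x in p),4,col,-1);return p.round(0).tolist()
for x in(-1,1):
    for y in(-1,1):
        for z in(0,58): dot(e+Rz@[16.5*x,16.5*y,z],(0,0,255))
dot([426,165,130],(0,255,0));
for x in(-60,60):dot(e+Rz@[x,0,16],(255,0,0))
cv2.imwrite("pics/z.png",I)
```

```text
(no output)
```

View pics/z.png

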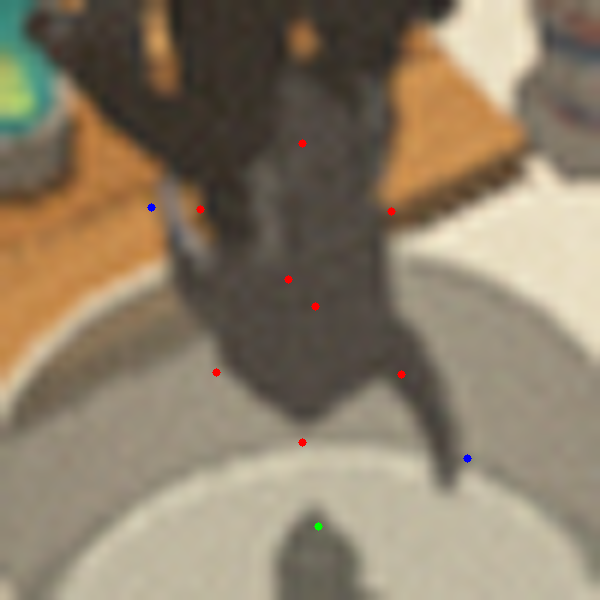

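The tool lines up with the shaft to within about 2 mm, well inside the lead-in. I'll descend to just above the tip and then ease it on.

>>> {"api": "carry_out", "payload": {"moves": [{"tx": 0.002,"ty": 0,"tz": 0.04,"twist": 0,"fingers": 0},{"tx": 0,"ty": 0,"tz": 0.06,"twist": 0,"fingers": 0},{"tx": 0,"ty": 0,"tz": 0.06,"twist": 0,"fingers": 0},{"tx": 0,"ty": 0,"tz": 0.025,"twist": 0,"fingers": 0},{"tx": 0,"ty": 0,"tz": 0.01,"twist": 0,"fingers": 0},{"tx": 0,"ty": 0,"tz": 0.01,"twist": 0,"fingers": 0},{"tx": 0,"ty": 0,"tz": 0,"twist": 0,"fingers": 0}]}}

```text
clock: 7.28
eef_pos: [426.3, 165.4, 195.4]
tool_rot: [-3.142, -0.0, 0.208]
force: [0.1, -0.2, -1.6]
width: 25.4
gripper_force: 58.9
```

>>> {"api": "carry_out", "payload": {"moves": [{"tx": 0,"ty": 0,"tz": 0.01,"twist": 0,"fingers": 0},{"tx": 0,"ty": 0,"tz": 0.01,"twist": 0,"fingers": 0},{"tx": 0,"ty": 0,"tz": 0.01,"twist": 0,"fingers": 0},{"tx": 0,"ty": 0,"tz": 0,"twist": 0,"fingers": 0}]}}

```text
clock: 7.78
eef_pos: [426.2, 165.3, 186.0]
tool_rot: [3.142, 0.0, 0.208]
force: [0.2, 0.4, -1.4]
width: 25.2
gripper_force: 58.9
```

Run:
```python
from h import *
st()
```

```text
7.78 [426.2 165.3 186. ] [1.800e+02 1.000e-02 1.194e+01] F [ 0.2  0.4 -1.4] w 25.2 q [-0.37  0.45 -0.09  2.1   0.07  0.6  -1.86]
```

>>> {"api": "carry_out", "payload": {"moves": [{"tx": 0,"ty": 0,"tz": 0.01,"twist": 0,"fingers": 0},{"tx": 0,"ty": 0,"tz": 0.01,"twist": 0,"fingers": 0},{"tx": 0,"ty": 0,"tz": 0.01,"twist": 0,"fingers": 0},{"tx": 0,"ty": 0,"tz": 0.01,"twist": 0,"fingers": 0},{"tx": 0,"ty": 0,"tz": 0,"twist": 0,"fingers": 0}]}}

```text
clock: 8.4
eef_pos: [426.2, 165.3, 174.0]
tool_rot: [3.142, 0.0, 0.208]
force: [-0.7, -0.3, -1.6]
width: 25.0
gripper_force: 59.0
```

Run:
```python
from h import *
st()
S=eyes.get_image("scene");I=cv2.resize(S["color"][195:265,260:330],(600,600),interpolation=3);cv2.imwrite("pics/z2.png",I)
print((proj(S,[426,165,130])-[260,195])*600/70)
```

```text
8.4 [426.2 165.3 174. ] [180.     0.    11.94] F [-0.7 -0.3 -1.6] w 25.0 q [-0.37  0.47 -0.08  2.11  0.07  0.57 -1.87]
[300.52172139 345.90070194]
```

View pics/z2.png

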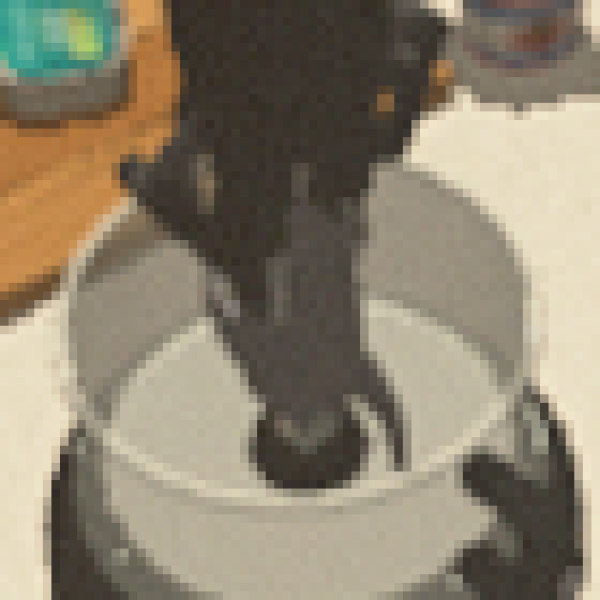

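The tool is over the shaft, its foot just above the ring at crop (305,440). Now I'll press in small steps.

>>> {"api": "carry_out", "payload": {"moves": [{"tx": 0,"ty": 0,"tz": 0.008,"twist": 0,"fingers": 0},{"tx": 0,"ty": 0,"tz": 0.008,"twist": 0,"fingers": 0},{"tx": 0,"ty": 0,"tz": 0.004,"twist": 0,"fingers": 0},{"tx": 0,"ty": 0,"tz": 0,"twist": 0,"fingers": 0}]}}

```text
clock: 8.95
eef_pos: [426.2, 165.4, 168.1]
tool_rot: [-3.142, -0.0, 0.208]
force: [1.4, -0.1, -1.8]
width: 25.4
gripper_force: 59.0
```

>>> {"api": "carry_out", "payload": {"moves": [{"tx": 0,"ty": 0,"tz": 0.005,"twist": 0,"fingers": 0},{"tx": 0,"ty": 0,"tz": 0,"twist": 0,"fingers": 0}]}}

```text
clock: 9.2
eef_pos: [426.2, 165.3, 166.7]
tool_rot: [3.142, -0.0, 0.208]
force: [1.2, -0.6, -1.2]
width: 25.4
gripper_force: 59.0
```

>>> {"api": "carry_out", "payload": {"moves": [{"tx": 0,"ty": 0,"tz": 0.005,"twist": 0,"fingers": 0},{"tx": 0,"ty": 0,"tz": 0,"twist": 0,"fingers": 0}]}}

```text
clock: 9.45
eef_pos: [426.2, 165.3, 165.1]
tool_rot: [3.142, 0.0, 0.208]
force: [0.1, 0.9, -1.9]
width: 24.9
gripper_force: 59.0
```

>>> {"api": "carry_out", "payload": {"moves": [{"tx": 0,"ty": 0,"tz": 0.005,"twist": 0,"fingers": 0},{"tx": 0,"ty": 0,"tz": 0,"twist": 0,"fingers": 0}]}}

```text
clock: 9.7
eef_pos: [426.2, 165.3, 163.7]
tool_rot: [-3.142, -0.0, 0.208]
force: [1.0, 0.1, -0.8]
width: 25.3
gripper_force: 59.1
```

>>> {"api": "carry_out", "payload": {"moves": [{"tx": 0,"ty": 0,"tz": 0.004,"twist": 0,"fingers": 0},{"tx": 0,"ty": 0,"tz": 0,"twist": 0,"fingers": 0}]}}

```text
clock: 9.95
eef_pos: [426.3, 165.4, 162.8]
tool_rot: [-3.141, -0.001, 0.208]
force: [0.5, 0.0, 2.2]
width: 25.3
gripper_force: 59.6
```

>>> {"api": "carry_out", "payload": {"moves": [{"tx": 0,"ty": 0,"tz": 0.004,"twist": 0,"fingers": 0},{"tx": 0,"ty": 0,"tz": 0,"twist": 0,"fingers": 0}]}}

```text
clock: 10.2
eef_pos: [426.5, 165.4, 161.5]
tool_rot: [-3.141, -0.001, 0.208]
force: [-0.3, 1.1, 3.1]
width: 25.1
gripper_force: 59.7
```

>>> {"api": "carry_out", "payload": {"moves": [{"tx": 0,"ty": 0,"tz": 0.003,"twist": 0,"fingers": 0},{"tx": 0,"ty": 0,"tz": 0,"twist": 0,"fingers": 0}]}}

```text
clock: 10.45
eef_pos: [426.6, 165.5, 160.8]
tool_rot: [-3.141, -0.001, 0.208]
force: [0.0, 0.8, 5.5]
width: 25.6
gripper_force: 59.9
```

>>> {"api": "carry_out", "payload": {"moves": [{"tx": 0,"ty": 0,"tz": 0.003,"twist": 0,"fingers": 0},{"tx": 0,"ty": 0,"tz": 0,"twist": 0,"fingers": 0}]}}

```text
clock: 10.7
eef_pos: [426.6, 165.5, 159.9]
tool_rot: [-3.141, -0.001, 0.208]
force: [0.2, -0.0, 5.9]
width: 25.1
gripper_force: 60.1
```

Catch contact has begun, so I'll keep going in small steps.

>>> {"api": "carry_out", "payload": {"moves": [{"tx": 0,"ty": 0,"tz": 0.003,"twist": 0,"fingers": 0},{"tx": 0,"ty": 0,"tz": 0,"twist": 0,"fingers": 0}]}}

```text
clock: 10.95
eef_pos: [426.7, 165.6, 159.2]
tool_rot: [-3.141, -0.002, 0.208]
force: [0.1, 0.1, 8.5]
width: 25.4
gripper_force: 60.4
```

>>> {"api": "carry_out", "payload": {"moves": [{"tx": 0,"ty": 0,"tz": 0.003,"twist": 0,"fingers": 0},{"tx": 0,"ty": 0,"tz": 0,"twist": 0,"fingers": 0}]}}

```text
clock: 11.2
eef_pos: [426.8, 165.5, 157.8]
tool_rot: [-3.141, -0.002, 0.208]
force: [2.3, 0.5, -2.4]
width: 25.1
gripper_force: 59.1
```

>>> {"api": "carry_out", "payload": {"moves": [{"tx": 0,"ty": 0,"tz": 0.003,"twist": 0,"fingers": 0},{"tx": 0,"ty": 0,"tz": 0,"twist": 0,"fingers": 0}]}}

```text
clock: 11.45
eef_pos: [426.4, 165.4, 156.6]
tool_rot: [-3.141, -0.0, 0.208]
force: [2.5, 0.7, -0.7]
width: 25.2
gripper_force: 59.2
```

>>> {"api": "carry_out", "payload": {"moves": [{"tx": 0,"ty": 0,"tz": 0.003,"twist": 0,"fingers": 0},{"tx": 0,"ty": 0,"tz": 0,"twist": 0,"fingers": 0}]}}

```text
clock: 11.7
eef_pos: [426.1, 165.3, 155.8]
tool_rot: [-3.142, 0.0, 0.208]
force: [1.9, 0.1, -1.4]
width: 25.4
gripper_force: 59.2
```

>>> {"api": "carry_out", "payload": {"moves": [{"tx": 0,"ty": 0,"tz": 0.005,"twist": 0,"fingers": 0},{"tx": 0,"ty": 0,"tz": 0.005,"twist": 0,"fingers": 0},{"tx": 0,"ty": 0,"tz": 0,"twist": 0,"fingers": 0}]}}

```text
clock: 12.08
eef_pos: [426.1, 165.3, 152.7]
tool_rot: [3.142, 0.0, 0.208]
force: [2.7, 0.0, -0.4]
width: 25.2
gripper_force: 59.2
```

>>> {"api": "carry_out", "payload": {"moves": [{"tx": 0,"ty": 0,"tz": 0.005,"twist": 0,"fingers": 0},{"tx": 0,"ty": 0,"tz": 0,"twist": 0,"fingers": 0}]}}

```text
clock: 12.32
eef_pos: [426.1, 165.3, 151.2]
tool_rot: [3.142, 0.0, 0.208]
force: [1.7, 0.8, -2.2]
width: 25.0
gripper_force: 59.1
```

>>> {"api": "carry_out", "payload": {"moves": [{"tx": 0,"ty": 0,"tz": 0.004,"twist": 0,"fingers": 0},{"tx": 0,"ty": 0,"tz": 0,"twist": 0,"fingers": 0}]}}

```text
clock: 12.58
eef_pos: [426.2, 165.2, 150.0]
tool_rot: [3.141, 0.0, 0.208]
force: [1.5, 0.3, -1.7]
width: 25.0
gripper_force: 59.3
```

>>> {"api": "carry_out", "payload": {"moves": [{"tx": 0,"ty": 0,"tz": 0.004,"twist": 0,"fingers": 0},{"tx": 0,"ty": 0,"tz": 0,"twist": 0,"fingers": 0}]}}

```text
clock: 12.82
eef_pos: [426.1, 165.3, 148.9]
tool_rot: [-3.142, 0.0, 0.208]
force: [2.3, 0.1, -2.3]
width: 25.3
gripper_force: 59.2
```

>>> {"api": "carry_out", "payload": {"moves": [{"tx": 0,"ty": 0,"tz": 0.004,"twist": 0,"fingers": 0},{"tx": 0,"ty": 0,"tz": 0,"twist": 0,"fingers": 0}]}}

```text
clock: 13.08
eef_pos: [426.2, 165.3, 148.0]
tool_rot: [-3.142, -0.0, 0.208]
force: [2.0, 0.0, 2.1]
width: 25.2
gripper_force: 59.8
```

>>> {"api": "carry_out", "payload": {"moves": [{"tx": 0,"ty": 0,"tz": 0.004,"twist": 0,"fingers": 0},{"tx": 0,"ty": 0,"tz": 0,"twist": 0,"fingers": 0}]}}

```text
clock: 13.32
eef_pos: [426.2, 165.3, 147.3]
tool_rot: [-3.142, -0.0, 0.208]
force: [-0.5, -0.3, 10.0]
width: 25.2
gripper_force: 60.8
```

>>> {"api": "carry_out", "payload": {"moves": [{"tx": 0,"ty": 0,"tz": 0.003,"twist": 0,"fingers": 0},{"tx": 0,"ty": 0,"tz": 0,"twist": 0,"fingers": 0}]}}

```text
clock: 13.58
eef_pos: [426.3, 165.3, 146.9]
tool_rot: [3.142, -0.001, 0.208]
force: [-1.1, -0.8, 15.8]
width: 25.1
gripper_force: 61.5
```

>>> {"api": "carry_out", "payload": {"moves": [{"tx": 0,"ty": 0,"tz": 0.003,"twist": 0,"fingers": 0},{"tx": 0,"ty": 0,"tz": 0,"twist": 0,"fingers": 0}]}}

```text
clock: 13.82
eef_pos: [426.3, 165.4, 146.5]
tool_rot: [3.142, -0.001, 0.208]
force: [-2.4, -1.9, 21.4]
width: 25.2
gripper_force: 62.2
```

It's seated on the cushion with the foot home. One slightly firmer press, and then the pull test.

>>> {"api": "carry_out", "payload": {"moves": [{"tx": 0,"ty": 0,"tz": 0.003,"twist": 0,"fingers": 0},{"tx": 0,"ty": 0,"tz": 0,"twist": 0,"fingers": 0},{"tx": 0,"ty": 0,"tz": 0,"twist": 0,"fingers": 0}]}}

```text
clock: 14.2
eef_pos: [426.4, 165.4, 146.1]
tool_rot: [3.142, -0.002, 0.208]
force: [-3.4, -1.6, 27.3]
width: 25.0
gripper_force: 62.9
```

>>> {"api": "carry_out", "payload": {"moves": [{"tx": 0,"ty": 0,"tz": -0.004,"twist": 0,"fingers": 0},{"tx": 0,"ty": 0,"tz": -0.004,"twist": 0,"fingers": 0},{"tx": 0,"ty": 0,"tz": -0.004,"twist": 0,"fingers": 0},{"tx": 0,"ty": 0,"tz": 0,"twist": 0,"fingers": 0}]}}

```text
clock: 14.7
eef_pos: [426.2, 165.3, 147.7]
tool_rot: [-3.142, -0.0, 0.208]
force: [0.2, -0.3, 4.6]
width: 24.9
gripper_force: 59.9
```

>>> {"api": "carry_out", "payload": {"moves": [{"tx": 0,"ty": 0,"tz": -0.003,"twist": 0,"fingers": 0},{"tx": 0,"ty": 0,"tz": 0,"twist": 0,"fingers": 0}]}}

```text
clock: 14.95
eef_pos: [426.1, 165.3, 148.2]
tool_rot: [-3.142, 0.0, 0.208]
force: [2.1, 0.9, -0.8]
width: 25.1
gripper_force: 59.4
```

>>> {"api": "carry_out", "payload": {"moves": [{"tx": 0,"ty": 0,"tz": -0.003,"twist": 0,"fingers": 0},{"tx": 0,"ty": 0,"tz": 0,"twist": 0,"fingers": 0}]}}

```text
clock: 15.2
eef_pos: [426.1, 165.3, 149.2]
tool_rot: [3.142, 0.0, 0.208]
force: [2.2, 0.7, -2.9]
width: 25.3
gripper_force: 59.2
```

>>> {"api": "carry_out", "payload": {"moves": [{"tx": 0,"ty": 0,"tz": -0.002,"twist": 0,"fingers": 0},{"tx": 0,"ty": 0,"tz": 0,"twist": 0,"fingers": 0}]}}

```text
clock: 15.45
eef_pos: [426.1, 165.3, 149.9]
tool_rot: [3.142, 0.0, 0.208]
force: [2.9, 0.2, -2.0]
width: 25.2
gripper_force: 59.2
```

>>> {"api": "carry_out", "payload": {"moves": [{"tx": 0,"ty": 0,"tz": -0.002,"twist": 0,"fingers": 0},{"tx": 0,"ty": 0,"tz": 0,"twist": 0,"fingers": 0}]}}

```text
clock: 15.7
eef_pos: [426.1, 165.3, 150.4]
tool_rot: [3.142, 0.0, 0.208]
force: [1.6, 1.1, -3.5]
width: 25.0
gripper_force: 58.9
```

>>> {"api": "carry_out", "payload": {"moves": [{"tx": 0,"ty": 0,"tz": -0.002,"twist": 0,"fingers": 0},{"tx": 0,"ty": 0,"tz": 0,"twist": 0,"fingers": 0}]}}

```text
clock: 15.95
eef_pos: [426.1, 165.3, 150.8]
tool_rot: [3.142, 0.0, 0.208]
force: [2.8, 1.3, -10.3]
width: 25.2
gripper_force: 59.1
```

>>> {"api": "carry_out", "payload": {"moves": [{"tx": 0,"ty": 0,"tz": -0.002,"twist": 0,"fingers": 0},{"tx": 0,"ty": 0,"tz": 0,"twist": 0,"fingers": 0}]}}

```text
clock: 16.2
eef_pos: [426.1, 165.3, 151.2]
tool_rot: [3.142, 0.0, 0.208]
force: [4.7, 0.8, -17.9]
width: 25.0
gripper_force: 59.5
```

The last step went a bit high, though still under 18 N. I'll ease back to about 13 N on the tool and hold.

>>> {"api": "carry_out", "payload": {"moves": [{"tx": 0,"ty": 0,"tz": 0.0011,"twist": 0,"fingers": 0},{"tx": 0,"ty": 0,"tz": 0,"twist": 0,"fingers": 0},{"tx": 0,"ty": 0,"tz": 0,"twist": 0,"fingers": 0}]}}

```text
clock: 16.58
eef_pos: [426.0, 165.3, 151.2]
tool_rot: [3.142, 0.0, 0.208]
force: [4.5, 1.4, -17.3]
width: 25.1
gripper_force: 59.5
```

Run:
```python
from h import *
f=[]
for _ in range(3): eyes.get_image("top");f.append(ctrl.read_state()["force"][2])
print(np.round(f,1));st()
```

```text
[-18.4 -18.2 -17.8]
16.73 [426.  165.3 151.2] [1.800e+02 2.000e-02 1.194e+01] F [  5.4   1.4 -17.8] w 25.4 q [-0.38  0.51 -0.08  2.13  0.08  0.51 -1.88]
```

>>> {"api": "carry_out", "payload": {"moves": [{"tx": 0,"ty": 0,"tz": 0.0013,"twist": 0,"fingers": 0},{"tx": 0,"ty": 0,"tz": 0,"twist": 0,"fingers": 0}]}}

```text
clock: 16.98
eef_pos: [426.1, 165.3, 151.1]
tool_rot: [3.142, 0.0, 0.208]
force: [3.7, 1.4, -14.4]
width: 25.3
gripper_force: 59.7
```

Run:
```python
from h import *
f=[]
for _ in range(3): eyes.get_image("top");f.append(ctrl.read_state()["force"][2])
print(np.round(f,1));st()
```

```text
[-13.9 -14.9 -14.2]
17.12 [426.1 165.3 151.1] [1.800e+02 1.000e-02 1.194e+01] F [  3.8   0.8 -14.2] w 24.9 q [-0.38  0.51 -0.08  2.13  0.08  0.51 -1.88]
```

That reads -14.3 N, about 12.7 N net of the tool's weight. I'll hold it there.

>>> {"api": "carry_out", "payload": {"moves": [{"tx": 0,"ty": 0,"tz": 0,"twist": 0,"fingers": 0},{"tx": 0,"ty": 0,"tz": 0,"twist": 0,"fingers": 0},{"tx": 0,"ty": 0,"tz": 0,"twist": 0,"fingers": 0},{"tx": 0,"ty": 0,"tz": 0,"twist": 0,"fingers": 0},{"tx": 0,"ty": 0,"tz": 0,"twist": 0,"fingers": 0},{"tx": 0,"ty": 0,"tz": 0,"twist": 0,"fingers": 0},{"tx": 0,"ty": 0,"tz": 0,"twist": 0,"fingers": 0},{"tx": 0,"ty": 0,"tz": 0,"twist": 0,"fingers": 0},{"tx": 0,"ty": 0,"tz": 0,"twist": 0,"fingers": 0},{"tx": 0,"ty": 0,"tz": 0,"twist": 0,"fingers": 0}]}}

```text
clock: 18.38
eef_pos: [426.1, 165.3, 151.0]
tool_rot: [3.142, 0.0, 0.208]
force: [2.5, 0.4, -12.3]
width: 25.1
gripper_force: 59.8
```

>>> {"api": "carry_out", "payload": {"moves": [{"tx": 0,"ty": 0,"tz": 0.004,"twist": 0,"fingers": 0},{"tx": 0,"ty": 0,"tz": 0.004,"twist": 0,"fingers": 0},{"tx": 0,"ty": 0,"tz": 0.004,"twist": 0,"fingers": 0},{"tx": 0,"ty": 0,"tz": 0,"twist": 0,"fingers": 0}]}}

```text
clock: 18.88
eef_pos: [426.2, 165.3, 147.8]
tool_rot: [3.142, -0.0, 0.208]
force: [-0.5, 0.4, 2.6]
width: 25.3
gripper_force: 62.1
```

Held. I'll press lightly to reseat it, then let go.

>>> {"api": "carry_out", "payload": {"moves": [{"tx": 0,"ty": 0,"tz": 0.004,"twist": 0,"fingers": 0},{"tx": 0,"ty": 0,"tz": 0,"twist": 0,"fingers": 0},{"tx": 0,"ty": 0,"tz": 0,"twist": 0,"fingers": 0}]}}

```text
clock: 19.25
eef_pos: [426.3, 165.4, 147.2]
tool_rot: [-3.142, -0.001, 0.208]
force: [-2.0, -0.4, 11.0]
width: 25.4
gripper_force: 63.2
```

>>> {"api": "carry_out", "payload": {"moves": [{"tx": 0,"ty": 0,"tz": 0,"twist": 0,"fingers": 0.8},{"tx": 0,"ty": 0,"tz": 0,"twist": 0,"fingers": 0.8},{"tx": 0,"ty": 0,"tz": 0,"twist": 0,"fingers": 0.8},{"tx": 0,"ty": 0,"tz": 0,"twist": 0,"fingers": 0.8},{"tx": 0,"ty": 0,"tz": 0,"twist": 0,"fingers": 0.8},{"tx": 0,"ty": 0,"tz": 0,"twist": 0,"fingers": 0.8}]}}

```text
clock: 20.0
eef_pos: [426.1, 165.3, 146.2]
tool_rot: [3.142, 0.0, 0.208]
force: [-0.2, -0.2, 0.7]
width: 68.7
gripper_force: 0.0
```

>>> {"api": "carry_out", "payload": {"moves": [{"tx": 0,"ty": 0,"tz": -0.02,"twist": 0,"fingers": 0.8},{"tx": 0,"ty": 0,"tz": -0.08,"twist": 0,"fingers": 0.8},{"tx": 0,"ty": 0,"tz": -0.12,"twist": 0,"fingers": 0.8},{"tx": 0,"ty": 0,"tz": -0.12,"twist": 0,"fingers": 0.8},{"tx": 0,"ty": 0,"tz": -0.06,"twist": 0,"fingers": 0.8},{"tx": -0.02,"ty": 0.12,"tz": 0,"twist": 0,"fingers": 0.8},{"tx": -0.02,"ty": 0.15,"tz": 0,"twist": 0,"fingers": 0.8},{"tx": -0.02,"ty": 0.15,"tz": 0,"twist": 0,"fingers": 0.8},{"tx": -0.02,"ty": 0.15,"tz": 0,"twist": 0,"fingers": 0.8},{"tx": -0.02,"ty": 0.15,"tz": 0,"twist": 0,"fingers": 0.8},{"tx": -0.02,"ty": 0.12,"tz": 0,"twist": 0,"fingers": 0.8},{"tx": 0,"ty": 0,"tz": 0,"twist": 0,"fingers": 0.8}]}}

```text
clock: 21.5
eef_pos: [442.8, -91.7, 266.5]
tool_rot: [3.14, -0.0, 0.203]
force: [0.5, 1.4, -0.5]
width: 68.1
gripper_force: 0.0
```

Run:
```python
from h import *
st()
T=eyes.get_image("top");S=eyes.get_image("scene")
a=cv2.resize(T["color"][215:275,247:307],(400,400),interpolation=3);b=cv2.resize(S["color"][195:275,255:335],(400,400),interpolation=3)
def d(P,c):
    p=(proj(S,P)-[255,195]+.5)*5;cv2.circle(b,tuple(int(x) for x in p),2,c,-1)
d([426,165,168],(0,0,255));d([426,165,173],(0,255,0))
cv2.imwrite("pics/end.png",np.hstack([a,b]))
```

```text
21.5 [442.8 -91.7 266.5] [ 1.7993e+02 -1.0000e-02  1.1610e+01] F [ 0.5  1.4 -0.5] w 68.1 q [ 0.15  0.32 -0.01  2.01  0.01  0.81 -1.23]
```

View pics/end.png

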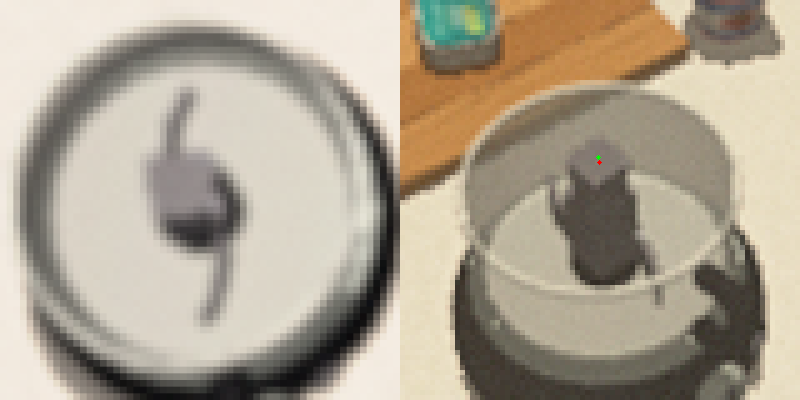

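The tool stands upright on the shaft at home height, with its cap centre at crop (600,162) as expected. The bystanders are unmoved and the gripper is clear, so I'll hand the job in.

```bash
python3 -c "
from cell import job;print(job.finish_job())"
```

```text
the job is handed in; nothing more can be done
None
```

The kneading tool is on the shaft and home, and I've let go and handed the job in, but the pull overshot: I batched the last steps, so the wrist read up to 18.4 N (about 17 N after taking off the tool's weight) for about half a second before I eased to 14.3 N, sagging to 12.3 N, for just over a second; press readings peaked at 27 N, I saw one clear click drop (the second catch is inferred from it seating and holding), and only the tub was checked at the end and looked unmoved.

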